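# Push a candle stub through the sprung flap of a safety bin

## Robot

A 7-joint arm with a two-finger parallel gripper is mounted at the origin on the work surface. World frame = base frame: x ahead of the robot, y to its left, z up, the work surface at z = 0. Lengths are in mm, angles in rad, forces in N, time in s.
With the tool pointing down it reaches from about 425 to 950 mm from the base axis. Payload 4.7 kg.
Tool frame: the origin (TCP) lies midway between the tips of the shut fingers; the grasp point (between the pads) lies 19 mm behind it (arm.pinch_z is the distance from the TCP to the grasp point, in mm); z points along the fingers, y is the line along which they close (so a half turn about z gives the same grasp; the last joint's range is limited). The gripper opens to 87 mm and grips with 3 to 60 N. Pads are 19 mm wide; open, the fingers measure 117 mm over their backs; the gripper's body (75 mm by 190 mm) begins 51 mm behind the grasp point.
Start: joints at [-1.351, 0.469, -0.049, 1.532, 0.024, 1.141, -0.082], TCP at [166.17, 654.245, 222.573] pointing down, gripper open.
Joint ranges: [-2.59, 2.59], [-0.33, 1.99], [-1.39, 1.29], [0.1, 2.45], [-1.04, 4.18], [0.21, 1.99], [-2.66, 2.66]. Speed limits (rad/s): [2.57, 2.57, 3.14, 3.14, 3.14, 3.14, 3.14].

## Interface

Orientations are given as a unit quaternion [w, x, y, z].
In Python, from station import arm gives the robot as it stands.
- The arm moves only by the tool play_rows, never from a script. Its argument "targets" is a list that holds one entry, the list of rows, each a list of 4 numbers: the shift along the world's x, y, z each as a share of 20 mm, from -1 to 1, then the turn about the world's z as a share of 5 degrees, from -1 to 1. A call has 1 to 8 rows; each row shifts and turns the commanded pose from where the row before left it; what a row does not reach is not made up. A row lasts 1/8 s, in which the tool goes at most 62.5 mm and 10.7 degrees, less where a joint would pass 70% of its speed; a pose out of reach is approached as far as the arm can. A call with a number of a shift or a turn outside -1 to 1 is refused whole. A call with a gripper value outside its range is refused whole. "gripper" is the closure, from -1 (fully open) to 1 (shut), so that 0 is half open, set as the call begins (left out, the last holds). The fingers move at their own pace and stop on an object; "squeeze" is the grip in N (left out, the last holds). Time passes only in rows, so rows that do not move let the fingers close. It gives the time, the measured TCP pose, the force, the opening and the grip force at its end, in the units of the state.
- arm.get_state(): the state, without advancing time (a new reading comes with each control period).
- arm.camera(name): name is "scene" or "top" or "wrist"; returns (picture, depth): 480x640x3 uint8, red, green, blue; 480x640 float32, mm along the optical axis (not along the pixel's ray), 0 where there is no reading.
- arm.get_calibration(name): a dict with "intrinsics" (3x3 intrinsics, pixels), "extrinsics" (4x4, takes a point from camera to world coordinates). Camera axes: x right, y up, looking along -z (the intrinsics and any distortion apply to the point x, -y, -z); pixel columns grow to the right and rows downward; lengths in mm; the calibration is good to about 2 mm. A picture is of the moment at which its call begins: read the wrist's pose just before it. get_calibration takes no time and is no camera call; for the wrist camera it gives the pose at the moment of the call.
- arm.finish_job(): hands the job in; it is judged then, once.
The state is a dict: "time_s": time; "joints": joint angles; "qd": joint speeds; "joint_torque": joint torques, N m; "tool_pos": TCP position; "tool_rot": TCP orientation; "wrist_force": force on the tool from outside, world axes, zero at the start; "wrist_torque": the same for the moment, N m; "finger_gap": finger opening in mm; "grasp_force": force on a finger pad.
Only numpy, scipy, OpenCV 4.12 (cv2) and the standard library are available. Lean on these libraries where they do the work, as an engineer would, in place of code of your own. Each camera call takes 0.05 s, during which the arm holds its last target. There are 200 camera calls.

## Task

Dispose of the burnt-down candle stub standing in the lane on top of the grey metal safety bin. With one finger push over the upright push plate of the bin's self-closing flap and keep the flap open, and with the other finger push the stub along its lane until it drops through the opening; then take the fingers away so the flap shuts. Nothing is to be picked up: never lift the stub, do not push it onto the flap while the flap is shut, and leave the things on the table where they are.

Things in the scene. Friction and masses are not known exactly. Their poses are not given: they have to be found in the camera images.
- bin: fixed hollow grey metal bin, 199 mm long (its x), 160 wide, flat top deck 130 mm above the table; origin on the table, centre of its underside. x is the level pushing direction, y left of it. Only the push plate stands higher than the rails on it
- drop_edge (a point): on the deck's surface, mid-width, at the edge where the deck ends and the flap's hinge lies. Axes as the bin's: x pushing direction, z up. In this frame the deck is x -115 to 0 mm; the opening, shut by the flap, x 0 to 80, y -76 to 76; far wall x 80 to 84; push plate at y 36; the stub's lane along x at y -36, 40 wide between rails 8 high, 5 wide, x -106 to -26
- push_plate_top (a point): middle of the top edge of the push plate: upright aluminium plate 44 mm wide (y), 2 thick, rising 48 mm above the deck, part of the flap, at its hinge (x = 0, y = 14 to 58 mm from drop_edge). Pushed in +x it leans forwards and the flap swings down into the bin; fully open it lies flat, level with the deck, over the opening's left part
- flap (a joint): flap angle, rad: 0 shut (level), 1.57 open (hangs from its hinge, plate flat). Plate 74 x 146 mm, hinge 3 mm below the deck at x = 0. A spring shuts it, 0.08 N m shut to 0.13 open; the stub's weight does not open it. A fingertip 12 mm above the deck opens it about 1 rad at 25 mm past the hinge, 1.25 at 45, slipping off past about 50 (finger middle)
- candle_mid (a point): middle (half-way up) of the candle stub: plain cream wax cylinder, 30 mm diameter, 30 mm tall, about 30 g, standing loose and upright on the deck between the rails, its middle 15 mm above the deck and 40 to 85 mm before the edge. It slides easily; it tips and drops once its middle has passed the edge with the flap open
- pillar_candle: bystander: unburnt cream pillar candle, 50 mm diameter, 70 mm tall, standing on the table; origin at the centre of its underside
- brown_bottle: bystander: brown glass bottle, 62 mm diameter, 190 mm tall, standing on the table; origin at the centre of its underside
- glass_jar: bystander: clear jar with a white lid, 84 mm diameter, 110 mm tall, standing on the table; origin at the centre of its underside
- saucer: bystander: white saucer, 110 mm diameter, 18 mm tall, on the table; origin at the centre of its underside
Not all that is in view belongs to the job. What is shaped like the part that bears candle_mid but orange is not meant.

How it is judged:
By the outcome, as a careful person would: the job done as asked, in the order asked, and still so for the second after the job is handed in, with the robot touching nothing.
It also fails if it takes over 35 s, if anything falls off the work surface, if the arm or the gripper's body presses on something with over 40 N, if the wrist force passes 120 N, or if a joint passes its speed limit or range.

## Working session

There is one attempt and no reset: what is moved stays moved. The work goes in short steps, Python scripts to look and compute and a tool call to move; the robot and the scene stay as the last step left them, time stands still between calls to the robot, and variables do not carry over. Pictures are saved under pics/ and viewed, at most 10 in all, crops included, and the job is handed in when it is done.

Besides the shell and the picture viewer there is one more tool, called after "Call:" as a command line: name --argument value ..., lists and objects as JSON in quotes. play_rows: Moves the arm, as the interface text tells. Shift numbers are shares of 20 mm and turn numbers shares of 5 degrees, none past 1 either way. Its arguments: {"type":"object","properties":{"targets":{"type":"array","items":{"type":"array","items":{"type":"array","items":{"type":"number"}}}},"gripper":{"type":"number"},"squeeze":{"type":"number"}},"required":["targets"]}

```bash
mkdir -p pics; python3 - <<'E'
from station import arm
import cv2,numpy as np
s=arm.get_state();print(s)
for n in("scene","top"):
    p,d=arm.camera(n);np.savez(f"{n}.npz",p=p,d=d,**arm.get_calibration(n))
    cv2.imwrite(f"pics/{n}.png",p[:,:,::-1])
    print(arm.get_calibration(n))
E
```

```text
{'time_s': 0.0, 'joints': array([-1.35086694,  0.46944762, -0.04860043,  1.53367619,  0.02409736,
        1.14094668, -0.08229265]), 'qd': array([-0.00028392, -0.00035204,  0.00116233, -0.002693  , -0.00031525,
       -0.00090774, -0.00145648]), 'joint_torque': array([ 8.81796745e-05, -5.07986176e+01, -8.08766135e-02, -2.36149514e+01,
       -6.14192057e-02,  3.81668285e-02,  1.79732615e-04]), 'tool_pos': array([166.07440528, 653.65535813, 221.50276203]), 'tool_rot': array([-8.66607872e-05,  1.24072894e-01,  9.92272655e-01, -9.42196764e-04]), 'wrist_force': array([ 0.02911869, -0.44015427, -0.45712781]), 'wrist_torque': array([ 0.01729126,  0.01972326, -0.0301503 ]), 'grasp_force': 0.0, 'finger_gap': 87.22218350911308}
{'intrinsics': array([[559.92449104,   0.        , 319.10703134],
       [  0.        , 559.92449104, 242.52795468],
       [  0.        ,   0.        ,   1.        ]]), 'extrinsics': array([[-8.69934258e-01, -4.18218386e-01,  2.61357550e-01,
         8.54404320e+02],
       [ 4.93167670e-01, -7.37519796e-01,  4.61356912e-01,
         5.80095449e+02],
       [-1.91576505e-04,  5.30243276e-01,  8.47845523e-01,
         1.16159519e+03],
       [ 0.00000000e+00,  0.00000000e+00,  0.00000000e+00,
         1.00000000e+00]])}
{'intrinsics': array([[606.84253428,   0.        , 314.76948287],
       [  0.        , 606.84253428, 241.47598481],
       [  0.        ,   0.        ,   1.        ]]), 'extrinsics': array([[-1.07583049e-02,  9.87342886e-01, -1.58234900e-01,
         3.64056257e+02],
       [-9.99935401e-01, -1.00422243e-02,  5.32430731e-03,
         6.66501007e+00],
       [ 3.66788658e-03,  1.58281959e-01,  9.87387142e-01,
         1.25713525e+03],
       [ 0.00000000e+00,  0.00000000e+00,  0.00000000e+00,
         1.00000000e+00]])}
```

View pics/top.png

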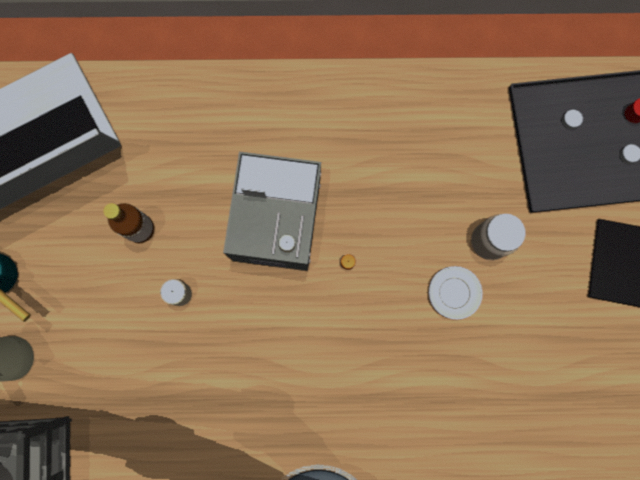

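View pics/scene.png

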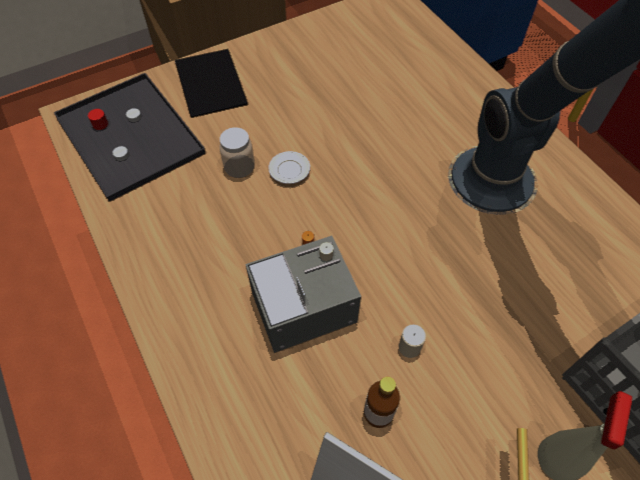

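The top view shows the bin around (275,210), with the flap to the upper side and the push plate at (254,193). Three things could be the stub:
- The cream cylinder at (287,242), between the rails on the deck.
- The orange cylinder at (348,261), on the table.
- The larger white pillar at (174,292), on the table.

The one at (287,242) fits, because it is cream, small and in the lane. I'll confirm with a crop and measure.

```bash
cat > h.py <<'E'
import numpy as np,cv2
def load(n): return np.load(f"{n}.npz")
def cloud(f):
    d=f['d'];K=f['intrinsics'];v,u=np.mgrid[:480,:640]
    c=np.stack([(u-K[0,2])/K[0,0]*d,-(v-K[1,2])/K[1,1]*d,-d],-1)
    return c@f['extrinsics'][:3,:3].T+f['extrinsics'][:3,3]
def plane(f,uv,z):
    K=f['intrinsics'];E=f['extrinsics'];uv=np.atleast_2d(uv).astype(float)
    r=np.c_[(uv[:,0]-K[0,2])/K[0,0],-(uv[:,1]-K[1,2])/K[1,1],-np.ones(len(uv))]@E[:3,:3].T
    return E[:3,3]+r*((z-E[2,3])/r[:,2])[:,None]
E
python3 - <<'E'
from h import *
for n,(u0,u1,v0,v1) in dict(top=(215,335,140,280),scene=(235,370,230,355)).items():
    f=load(n);P=cloud(f);p=f['p'];
    box=np.zeros((480,640),bool);box[v0:v1,u0:u1]=1
    deck=box&(P[...,2]>115)&(P[...,2]<141)&(f['d']>0)
    pts=P[deck][:,:2].astype(np.float32);r=cv2.minAreaRect(pts);print(n,"deck",r,np.median(P[deck][:,2]),cv2.boxPoints(r).round(1).tolist())
    g=p.min(2)
    fl=(box&(g>150)).astype(np.uint8)
    k,l,st,c=cv2.connectedComponentsWithStats(fl)
    for i in range(1,k):
        if st[i,4]>25:
            m=l==i;q=P[m];uv=np.argwhere(m)[:,::-1]
            rr=cv2.minAreaRect(plane(f,uv,np.median(q[:,2]))[:,:2].astype(np.float32))
            print(st[i],c[i].round(1),"z",np.median(q[:,2]).round(1),"rect",rr)
    hi=box&(P[...,2]>150)&(f['d']>0);q=P[hi];print("high",len(q),q.min(0).round(),q.max(0).round())
    for z0,z1 in((152,168),(169,185)):
        s=box&(P[...,2]>z0)&(P[...,2]<z1);a=P[s];print(z0,len(a),[ (x.round(1).tolist()) for x in a[::max(1,len(a)//8)]])
f=load('top');cv2.imwrite('pics/crop.png',cv2.resize(f['p'][140:280,210:360,::-1],None,fx=4,fy=4,interpolation=2))
E
```

```text
top deck ((613.7833251953125, 80.14462280273438), (162.20062255859375, 201.0316925048828), 81.7439193725586) 128.80364422217576 [[502.70001220703125, 14.300000190734863], [701.5999755859375, -14.5], [724.9000244140625, 146.0], [526.0, 174.8000030517578]]
[ 237  156   80   46 2676] [277.3 177.9] z 128.9 rect ((668.1787109375, 72.52684020996094), (143.99960327148438, 72.74317169189453), 81.76119995117188)
[296 229   5  28  34] [298.3 242.8] z 137.6 rect ((542.0240478515625, 31.67064666748047), (2.899984359741211, 51.319984436035156), 81.58600616455078)
[279 235  15  15 177] [286.3 242. ] z 158.5 rect ((539.711181640625, 53.47673797607422), (25.70196533203125, 25.986820220947266), 89.42002868652344)
high 304 [525.  39. 150.] [637. 136. 180.]
152 248 [[635.9, 134.6, 160.6], [630.9, 99.1, 164.0], [551.2, 44.4, 155.9], [545.2, 58.9, 159.0], [541.3, 55.2, 160.2], [537.7, 57.1, 159.4], [534.2, 57.2, 158.0], [530.4, 53.5, 158.3]]
169 45 [[635.6, 134.6, 177.0], [635.0, 125.2, 179.2], [635.3, 131.6, 170.7], [634.1, 122.0, 175.0], [634.1, 112.9, 174.8], [633.0, 116.8, 171.7], [631.8, 107.3, 176.
[... 401 characters left out ...]
5, 54.01410675048828), (24.580110549926758, 25.2214298248291), 60.44401168823242)
[ 250  256   56   69 2176] [277.1 289.3] z 130.4 rect ((666.9459838867188, 72.87828063964844), (144.63772583007812, 72.71916198730469), 81.84793853759766)
high 229 [524.  39. 150.] [637. 137. 182.]
152 183 [[533.8, 39.4, 158.7], [525.9, 50.9, 160.6], [530.3, 54.4, 161.1], [542.7, 50.7, 157.6], [530.0, 62.3, 159.9], [542.8, 59.4, 158.1], [549.2, 62.0, 159.1], [631.2, 95.8, 165.9], [635.7, 133.0, 159.2]]
169 36 [[629.6, 93.8, 178.3], [629.1, 96.8, 174.2], [630.8, 104.4, 179.7], [630.2, 107.2, 175.3], [633.4, 113.1, 175.3], [633.5, 117.3, 173.8], [634.9, 124.2, 178.3], [635.1, 128.7, 177.5], [635.8, 134.1, 178.7]]
```

View pics/crop.png

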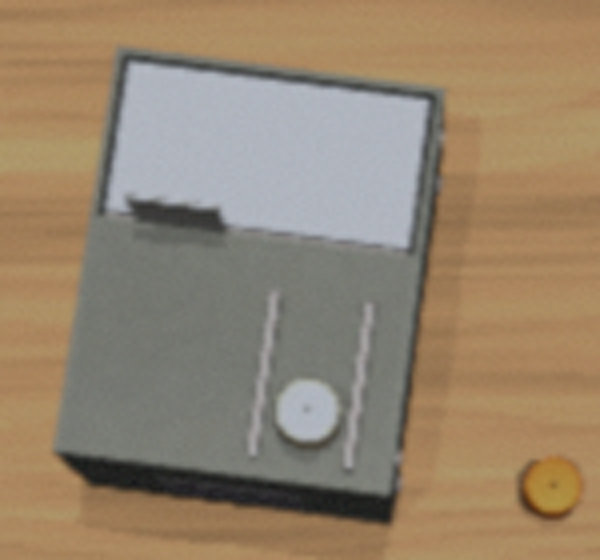

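The crop confirms it: cream stub at crop (308,410) between the rails, orange decoy at (552,487) on the table. Bin yaw is about -8.1°, drop_edge about (628,78.6) and the stub is at about (-84,-37) in its frame.

Plan: hold the finger line at about 52° in the bin frame, so the plate finger leads by about 55 mm, with a gap of about 74 mm. One straight push then does both actions. I'll rise first.

Call:
play_rows --targets '[[[0,0,1,0],[0,0,1,0],[0,0,1,0],[0,0,1,0],[0,0,1,0],[0.65,-1,0,-1],[0.65,-1,0,-1],[0.65,-1,0,-1]]]' --gripper -0.7

```text
time_s: 1.1
tool_pos: [205.5, 593.3, 322.0]
tool_rot: [0.0, 0.254, 0.967, -0.001]
wrist_force: [-0.1, -0.2, 0.4]
finger_gap: 74.3
grasp_force: 0.0
```

```bash
python3 - <<'E'
from h import *
f=load('top');P=cloud(f);m=(f['d']>0)&(P[...,2]>100)&(P[...,0]>150)&(P[...,0]<800)&(P[...,1]>-150)
P=P[m];
for y in range(-100,700,50):
    q=P[(P[:,1]>=y)&(P[:,1]<y+50)]
    if len(q):print(y,q[q[:,2].argmax()].round())
E
```

```text
-50 [698.  -1. 134.]
0 [550.  46. 163.]
50 [632. 100. 176.]
100 [631. 101. 180.]
150 [656. 153. 136.]
300 [589. 348. 141.]
350 [731. 397. 215.]
400 [715. 434. 215.]
450 [690. 470. 215.]
500 [655. 535. 215.]
550 [647. 550. 215.]
600 [641. 600. 126.]
```

Call:
play_rows --targets '[[[0.67,-1,0,-1],[0.67,-1,0,-1],[0.67,-1,0,-1],[0.67,-1,0,-0.4],[0.67,-1,0,0],[0.67,-1,0,0],[0.67,-1,0,0],[0.67,-1,0,0]]]'

```text
time_s: 2.1
tool_pos: [313.1, 433.0, 322.5]
tool_rot: [-0.0, 0.392, 0.92, 0.0]
wrist_force: [0.5, 0.5, 0.1]
finger_gap: 73.6
grasp_force: 0.0
```

Call:
play_rows --targets '[[[0.67,-1,0,0],[0.67,-1,0,0],[0.67,-1,0,0],[0.67,-1,0,0],[0.67,-1,0,0],[0.67,-1,0,0],[0.67,-1,0,0],[0.67,-1,0,0]]]'

```text
time_s: 3.1
tool_pos: [420.0, 272.9, 322.6]
tool_rot: [-0.0, 0.392, 0.92, 0.0]
wrist_force: [0.1, 0.1, 0.4]
finger_gap: 74.3
grasp_force: 0.0
```

Call:
play_rows --targets '[[[0.67,-1,0,0],[0.67,-1,0,0],[0.67,-1,0,0],[0.67,-1,0,0],[0.67,-1,0,0],[0.67,-1,0,0],[0.67,-1,0,0],[0.67,-1,0,0]]]'

```text
time_s: 4.1
tool_pos: [527.0, 113.0, 322.5]
tool_rot: [-0.0, 0.392, 0.92, 0.0]
wrist_force: [-0.2, -0.0, -0.8]
finger_gap: 74.1
grasp_force: 0.0
```

Call:
play_rows --targets '[[[0.5,-1,0,0],[0,0,-1,0],[0,0,-1,0],[0,0,-1,0],[0,0,-1,0],[0,0,-1,0],[0,0,0,0]]]'

```text
time_s: 4.97
tool_pos: [535.5, 93.6, 221.3]
tool_rot: [-0.001, 0.393, 0.92, -0.001]
wrist_force: [-0.5, -0.2, 0.8]
finger_gap: 73.6
grasp_force: 0.0
```

```bash
python3 - <<'E'
from h import *
from station import arm
print(arm.get_state()['tool_pos'])
for n in("scene","wrist"):
    c=arm.get_calibration(n);p,d=arm.camera(n);np.savez(f"{n}2.npz",p=p,d=d,**c)
a=cv2.resize(np.load('scene2.npz')['p'][180:380,210:410],(400,400));b=cv2.resize(np.load('wrist2.npz')['p'],(400,300))
b=np.vstack([b,np.zeros((100,400,3),np.uint8)])
cv2.imwrite('pics/hov.png',np.hstack([a,b])[...,::-1])
E
```

```text
[535.54122713  93.58624887 221.25202761]
```

View pics/hov.png

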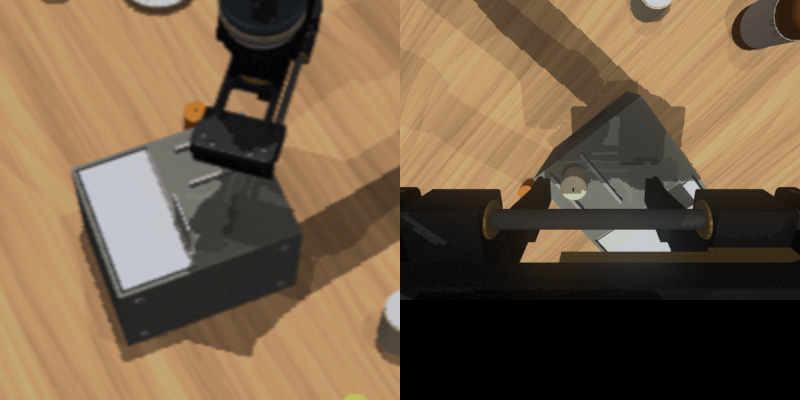

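The scene view hides the fingertips. The wrist view shows both tips at about (545,180) and (650,180) in the mosaic, with the stub at (573,185). I'll measure the tip heights from wrist depth.

```bash
python3 - <<'E'
from h import *
f=load('wrist2');P=cloud(f);d=f['d']
t=np.array([535.5,93.6,221.3]);a=np.radians(43.7);ty=np.array([np.cos(a),np.sin(a),0]);tx=np.array([np.sin(a),-np.cos(a),0])
q=P-t;Y=q@ty;X=q@tx;Z=q[...,2]
for s in(1,-1):
    m=(d>0)&(Z>-25)&(Z<40)&(Y*s>25)&(Y*s<75)&(abs(X)<25)
    for z in range(-20,40,5):
        k=m&(Z>=z)&(Z<z+5)
        if k.sum()>5:print(s,z,k.sum(),"Y",np.percentile(Y[k],[2,98]).round(1),"X",np.percentile(X[k],[2,98]).round(1))
# stub top
m=(d>0)&(P[...,2]>154)&(P[...,2]<168)&(f['p'].min(2)>100)
r=P[m]-np.array([628.1,78.6,0]);e=np.radians(-8.1)
b=np.c_[r[:,0]*np.cos(e)+r[:,1]*np.sin(e),-r[:,0]*np.sin(e)+r[:,1]*np.cos(e)]
print(len(b),np.percentile(b,[2,50,98],axis=0).round(1))
E
```

```text
1 0 145 Y [39.3 47.9] X [-10.5   9.9]
1 5 191 Y [39.4 48. ] X [-10.7   9.5]
1 10 197 Y [39.4 48.3] X [-10.6   9.5]
1 15 208 Y [39.3 48.2] X [-10.8   6.4]
1 20 224 Y [39.3 48.1] X [-10.7   4.2]
1 25 243 Y [39.6 48.9] X [-10.7   1.1]
1 30 208 Y [40.1 50. ] X [-10.7  -2.3]
1 35 245 Y [39.5 51.5] X [-10.9  -5.5]
-1 0 146 Y [-42.7 -34.2] X [-10.5   9.8]
-1 5 186 Y [-42.9 -34.2] X [-10.4   9.9]
-1 10 199 Y [-43.  -34.1] X [-10.4   9.4]
-1 15 201 Y [-43.1 -34.2] X [-10.6   7. ]
-1 20 223 Y [-43.1 -34.1] X [-10.6   3.9]
-1 25 253 Y [-43.7 -34.3] X [-10.6   1.4]
-1 30 206 Y [-45.  -34.9] X [-10.6  -1.6]
-1 35 243 Y [-46.  -34.2] X [-10.7  -5. ]
1101 [[-96.2 -48.5]
 [-83.7 -35. ]
 [-70.9 -23.5]]
```

Tips are at TCP height and each finger is about 9 mm thick. I'll go down behind the stub.

Call:
play_rows --targets '[[[0.2,-0.17,-1,0],[0,0,-1,0],[0,0,-1,0],[0,0,-0.95,0],[0,0,0,0],[0,0,0,0]]]'

```text
time_s: 5.82
tool_pos: [541.7, 90.9, 144.9]
tool_rot: [0.001, 0.393, 0.92, 0.001]
wrist_force: [-0.5, -0.1, 0.8]
finger_gap: 73.9
grasp_force: 0.0
```

```bash
cat > look.py <<'E'
import sys
from h import *
from station import arm
s=arm.get_state();t=s['tool_pos'];e=np.radians(-8.1);r=t-[628.1,78.6,130]
q=s['tool_rot'];a=np.degrees(2*np.arctan2(q[2],q[1]))-90+8.1
m=np.array([r[0]*np.cos(e)+r[1]*np.sin(e),-r[0]*np.sin(e)+r[1]*np.cos(e)])
h=(s['finger_gap']/2+4.5)*np.array([np.cos(np.radians(a)),np.sin(np.radians(a))])
print(s['time_s'],"mid",m.round(1),"z",r[2].round(1),"ang",a.round(1),"plate",(m+h).round(1),"stub",(m-h).round(1),s['wrist_force'].round(1))
if len(sys.argv)>1:
    v=[]
    for n in("top","scene","wrist"):
        p,d=arm.camera(n);v.append(p)
    a=cv2.resize(v[0][140:290,205:355],(400,400));b=cv2.resize(v[1][190:340,240:390],(400,400))
    if len(sys.argv)>2:a=np.vstack([cv2.resize(v[2],(400,300)),np.zeros((100,400,3),np.uint8)])
    cv2.imwrite(f'pics/{sys.argv[1]}.png',np.hstack([a,b])[...,::-1])
E
python3 look.py l1 w
```

```text
5.825 mid [-87.2   0.1] z 14.9 ang 51.9 plate [-61.6  32.6] stub [-112.8  -32.5] [-0.5 -0.1  0.8]
```

View pics/l1.png

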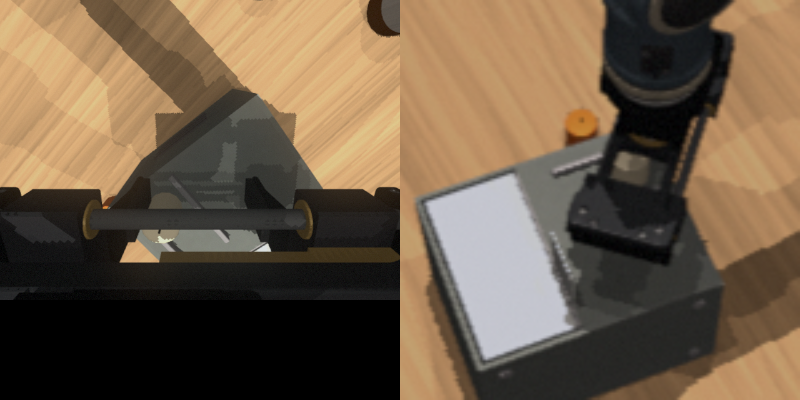

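The fingers are down and clear. The stub still stands in front of the left (lane) finger. I'll push along the lane, gently.

Call:
play_rows --targets '[[[0.3,-0.043,-0.12,0],[0.4,-0.057,0,0],[0.4,-0.057,0,0],[0.4,-0.057,0,0],[0.4,-0.057,0,0],[0.4,-0.057,0,0],[0.4,-0.057,0,0],[0.3,-0.043,0,0]]]'

```text
time_s: 6.98
tool_pos: [597.0, 85.9, 140.6]
tool_rot: [-0.006, 0.392, 0.92, 0.0]
wrist_force: [-10.8, 6.5, 5.6]
finger_gap: 74.1
grasp_force: 6.7
```

```bash
python3 look.py l2
```

```text
6.975 mid [-31.8   2.8] z 10.6 ang 52.0 plate [-6.2 35.5] stub [-57.4 -29.9] [-10.8   6.5   5.6]
```

View pics/l2.png

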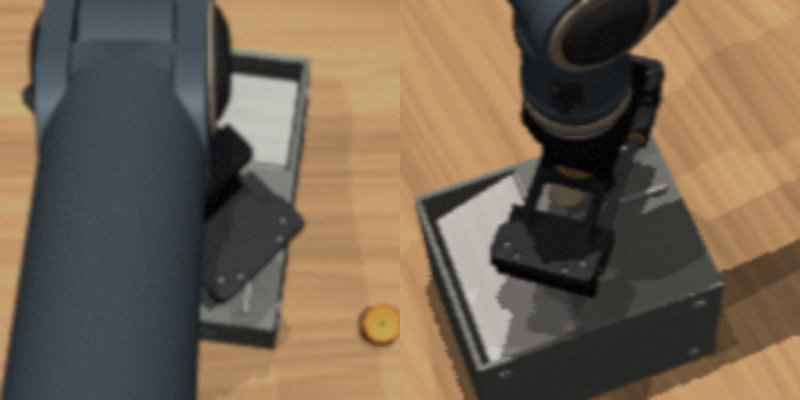

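The flap is starting to open and the stub is upright ahead of its finger at right-crop (570,195). The side force shows that the finger's corner is off-centre and wedging the stub against the right rail. I'll back off a little, move to the right and look at the force again.

Call:
play_rows --targets '[[[-0.5,0.07,0.05,0],[-0.04,-0.3,0,0],[0,0,0,0],[0.25,-0.035,0,0],[0.25,-0.035,0,0],[0.25,-0.035,0,0],[0.25,-0.035,0,0],[0,0,0,0]]]'

```text
time_s: 8.12
tool_pos: [609.6, 74.6, 141.8]
tool_rot: [-0.001, 0.393, 0.92, -0.001]
wrist_force: [-3.6, -0.0, 0.7]
finger_gap: 74.3
grasp_force: 1.8
```

```bash
python3 look.py
```

```text
8.125 mid [-17.8  -6.6] z 11.8 ang 51.8 plate [ 8.  26.1] stub [-43.5 -39.3] [-3.6 -0.   0.7]
```

Forces are small now and the push runs freely. I'll carry on to about p=38.

Call:
play_rows --targets '[[[0.22,0.04,0,0],[0.2,-0.028,0,0],[0.2,-0.028,0,0],[0.2,-0.028,0,0],[0.2,-0.028,0,0],[0.2,-0.028,0,0],[0.2,-0.028,0,0],[0,0,0,0]]]'

```text
time_s: 9.12
tool_pos: [639.5, 72.1, 142.4]
tool_rot: [0.001, 0.393, 0.92, 0.0]
wrist_force: [-1.2, -0.2, 1.1]
finger_gap: 73.6
grasp_force: 1.0
```

```bash
python3 look.py l3
```

```text
9.125 mid [12.2 -4.8] z 12.4 ang 51.8 plate [37.7 27.7] stub [-13.4 -37.3] [-1.2 -0.2  1.1]
```

View pics/l3.png

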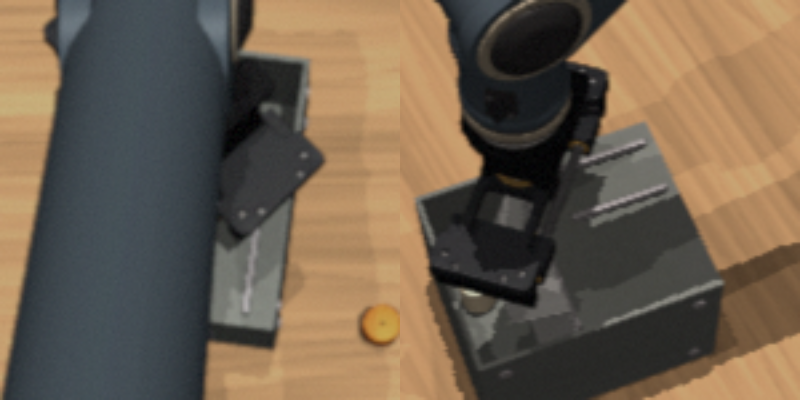

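Something cream-coloured shows inside the opening at right-crop (478,300). I'll check its depth, to see if it is the stub, before releasing the flap.

```bash
python3 - <<'E'
from h import *
from station import arm
e=np.radians(-8.1)
for n,(u,v) in dict(scene=(268,301),top=(306,181)).items():
    p,d=arm.camera(n);f=dict(p=p,d=d,**arm.get_calibration(n));P=cloud(f)
    for dv in(-6,-3,0,3,6):
        o=[]
        for du in(-6,0,6):
            r=P[v+dv,u+du]-[628.1,78.6,130];o.append(([int(r[0]*np.cos(e)+r[1]*np.sin(e)),int(-r[0]*np.sin(e)+r[1]*np.cos(e)),int(r[2])],p[v+dv,u+du].tolist()))
        print(n,dv,o)
E
```

```text
scene -6 [([81, 58, 107], [3, 3, 3]), ([72, 68, 121], [13, 12, 13]), ([62, 74, 125], [49, 48, 49])]
scene -3 [([66, -52, -122], [91, 89, 83]), ([71, 57, 87], [5, 8, 9]), ([62, 70, 105], [7, 7, 7])]
scene 0 [([68, -46, -126], [97, 97, 90]), ([58, -25, -94], [202, 202, 186]), ([44, -25, -103], [50, 44, 35])]
scene 3 [([79, 21, -1], [96, 95, 89]), ([59, -24, -105], [88, 80, 66]), ([46, -21, -110], [74, 67, 54])]
scene 6 [([81, 28, 0], [67, 67, 63]), ([60, -25, -123], [73, 68, 56]), ([47, -20, -123], [77, 77, 72])]
top -6 [([4, -54, 178], [29, 31, 29]), ([6, -63, 173], [21, 22, 22]), ([79, -63, -89], [33, 33, 33])]
top -3 [([-1, -55, 182], [30, 27, 30]), ([79, -50, -119], [60, 62, 61]), ([79, -63, -113], [38, 39, 35])]
top 0 [([-3, -55, 171], [6, 6, 7]), ([15, -61, 104], [62, 63, 62]), ([76, -64, -123], [51, 52, 49])]
top 3 [([-4, -55, 154], [8, 9, 4]), ([9, -62, 105], [57, 57, 57]), ([71, -64, -129], [50, 52, 50])]
top 6 [([-4, -54, 136], [6, 6, 4]), ([4, -63, 104], [48, 48, 49]), ([5, -73, 105], [52, 53, 53])]
```

The stub lies on the bin floor: x≈55, about 95 to 125 mm below the deck. I'll draw back so the flap shuts gently, then lift away.

Call:
play_rows --targets '[[[-0.5,0.07,0,0],[-0.5,0.07,0,0],[-0.5,0.07,0,0],[-0.5,0.07,0,0],[-0.5,0.07,0,0],[-0.5,0.07,0,0],[-0.5,0.07,0,0],[-0.5,0.07,0,0]]]'

```text
time_s: 10.38
tool_pos: [557.7, 83.6, 142.1]
tool_rot: [-0.0, 0.393, 0.92, -0.0]
wrist_force: [-0.2, 0.1, 0.5]
finger_gap: 73.8
grasp_force: 0.0
```

Call:
play_rows --targets '[[[0,0,1,0],[0,0,1,0],[0,0,1,0],[0,0,1,0],[0,0,1,0],[0,0,1,0],[0,0,1,0],[0,0,1,0]]]'

```text
time_s: 11.38
tool_pos: [557.9, 83.5, 302.7]
tool_rot: [-0.0, 0.393, 0.92, 0.0]
wrist_force: [0.8, 0.4, 0.1]
finger_gap: 74.0
grasp_force: 0.0
```

Call:
play_rows --targets '[[[-0.5,1,0,0],[-0.5,1,0,0],[-0.5,1,0,0],[-0.5,1,0,0],[-0.5,1,0,0],[-0.5,1,0,0],[-0.5,1,0,0],[0,0,0,0]]]'

```text
time_s: 12.38
tool_pos: [487.3, 225.0, 301.9]
tool_rot: [-0.0, 0.391, 0.92, 0.0]
wrist_force: [-0.2, -0.2, -0.2]
finger_gap: 74.1
grasp_force: 0.0
```

```bash
python3 look.py l4
```

```text
12.375 mid [-160.   125.1] z 171.9 ang 52.1 plate [-134.5  157.9] stub [-185.6   92.4] [-0.2 -0.2 -0.2]
```

View pics/l4.png

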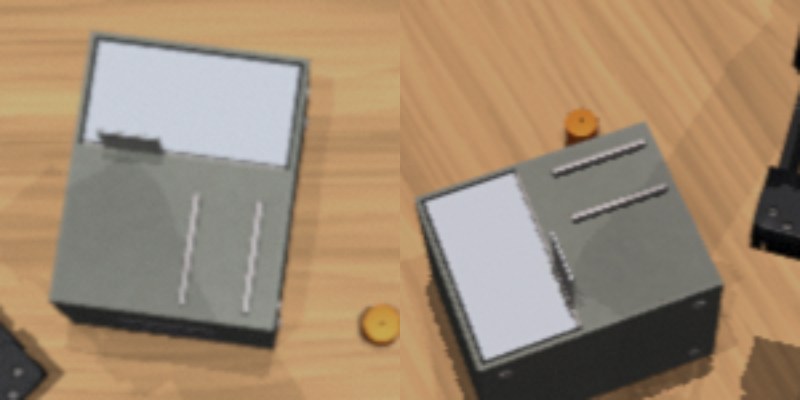

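The flap is shut (left crop 190,100), the plate is upright at (130,140), the lane is empty and the orange decoy hasn't moved. I'll hand it in.

```bash
python3 -c "
from station import arm
print(arm.finish_job())"
```

```text
the job is handed in; nothing more can be done
None
```

The candle stub was pushed through the open flap and lies on the bin floor; the flap is shut, the arm is clear, and the job was handed in at about 12.5 s of the 35 s limit.

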